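Fit the keeper and offer up the arbor bearing cap

ROBOT

A 6-joint arm with a two-finger parallel gripper is mounted at the origin on the work surface; the furniture and walls round the work are solid. World frame = base frame: x ahead of the robot, y to its left, z up, the work surface at z = 0. Lengths are in m, angles in rad, forces in N, time in s.
With the tool pointing down it reaches from about 0.35 to 1 m from the base axis. Payload 7.1 kg.
Tool frame: the origin (TCP) lies midway between the tips of the shut fingers; the grasp point (between the pads) lies 19 mm behind it (ctrl.grip_depth is the distance from the TCP to the grasp point, in m); z points along the fingers, y is the line along which they close (so a half turn about z gives the same grasp; the last joint's range is limited). The gripper opens to 85 mm and grips with 20 to 120 N. Pads are 22 mm wide; open, the fingers measure 114 mm over their backs; the gripper's body (76 mm by 85 mm) begins 54 mm behind the grasp point. The pads swing forward as they close: fully open they stand 13 mm farther back than shut.
Start: joints at [-0.019, 0.423, 1.63, -0, 1.089, -0.019], TCP at [0.625, 0, 0.231] pointing down, gripper open.
Joint ranges: [-3, 3], [-0.9, 2.11], [0.09, 2.58], [-1.31, 4.45], [0.11, 2.69], [-2.54, 2.54]. Speed limits (rad/s): [2.39, 2.39, 3.01, 3.14, 3.14, 3.14].

INTERFACE

Orientations are given as a unit quaternion [w, x, y, z].
In Python, from workcell import ctrl gives the robot as it stands.
- The arm moves only by the shell command python3 -m creep 'ROWS' [OPENING] [FORCE]. ROWS is JSON, a list of rows, each a list of 4 numbers: the shift along the world's x, y, z in cm, then the turn about the world's z in degrees. In form: [[x, y, z, spin], ...]. A call has 1 to 8 rows; each row is the pose to reach, as a shift and turn from the pose commanded when the call began; what a row does not reach only later rows make up. A row lasts 1/8 s, in which the tool goes at most 62.5 mm and 10.7 degrees, less where a joint would pass 70% of its speed; a pose out of reach is approached as far as the arm can. A call with a gripper value outside its range is refused whole. OPENING is the opening, from 0 (shut) to 1 (fully open), set as the call begins (- or left out, the last holds). The fingers move at their own pace and stop on an object; FORCE is the grip in N (left out, the last holds). Time passes only in rows, so rows that repeat a pose let the fingers close. It gives the time, the measured TCP pose, the force, the opening and the grip force at its end, in the units of the state.
- ctrl.get_obs(): the state, without advancing time (a new reading comes with each control period).
- ctrl.capture(name): name is "scene" or "side" or "wrist"; returns (picture, depth): 420x560x3 uint8, red, green, blue; 420x560 float32, m along the optical axis (not along the pixel's ray), 0 where there is no reading.
- ctrl.camera_params(name): a dict with "K" (3x3 intrinsics, pixels), "rvec" (rotation vector, rad) and "tvec" (3), from world to camera coordinates, as OpenCV has them. Camera axes: x right, y down, z forward; pixel columns grow to the right and rows downward; lengths in m; the calibration is good to about 2 mm. A picture is of the moment at which its call begins: read the wrist's pose just before it. camera_params takes no time and is no camera call; for the wrist camera it gives the pose at the moment of the call.
- ctrl.close_job(): hands the job in; it is judged then, once.
The state is a dict: "t": time; "joints": joint angles; "joint_velocities": joint speeds; "effort": joint torques, N m; "position": TCP position; "orientation": TCP orientation; "contact_force": force on the tool from outside, world axes, zero at the start; "ft_torque": the same for the moment, N m; "gripper_width": opening from 0.0 (shut) to 1.0 (fully open); "grip_force": force on a finger pad.
Only numpy, scipy, OpenCV 4.12 (cv2) and the standard library are available. Lean on these libraries where they do the work, as an engineer would, in place of code of your own. Each camera call takes 0.05 s, during which the arm holds its last target. There are 200 camera calls.

TASK

Close up the split bearing of the saw arbor. First lift the steel horseshoe keeper out of its slotted wooden block, push it legs-down over the groove in the shaft into the slot of the green housing until its shoulders sit on the joint face, and let go of it. Then take the green bearing cap from the other side of the aluminium fence, carry it over the fence and hold it level with its two holes lined up over the two studs, about 1 cm above the stud ends; the cap must never touch the housing, and you finish still holding it steady there (I need the gap to brush sealant on the joint face), with everything else left where it lies.

Things in the scene. Friction and masses are not known exactly. Their poses are not given: they have to be found in the camera images.
- housing: Fixed lower half of a split bearing: green casting 50 (x) by 152 mm (y) on a dark bed plate (12 mm thick, y to 98 mm either side). Origin: on the table under its middle; x along the steel shaft towards the vee block, z up. Bright top (joint face) 70 mm above the table. Towards the robot the shaft carries a 68 mm flange at x = -70 to -80 mm and ends at x = -111 mm; the bed ends at x = +124 mm.
- seat (a point): Middle of the keeper slot, at joint-face height and on the shaft axis; axes as the housing. The slot is a straight-walled pocket 12.6 mm (x) by 60 mm (y), 30 mm deep. The shaft (25 mm diameter, its top 12.5 mm above the joint face) crosses it; there the shaft has a groove 14 mm wide, 18 mm in diameter.
- stud_left (a point): Tip centre of the stud at y = +56 mm of the housing: upright threaded steel, 12 mm in diameter, standing 43 mm above the joint face (113 mm above the table), the top 3 mm tapered to 7 mm diameter.
- stud_right (a point): The same for the stud at y = -56 mm of the housing.
- keeper: Loose steel horseshoe plate, 10 mm thick (x), 72 wide (y), 64 high (z), 0.14 kg. Origin: midway between its leg tips; z up. Legs 28 mm long, outer faces 56 mm apart, gap 21 mm, tips tapered 2 mm. Above them a half round of 36 mm radius; its flat lower edges (z = 28 mm) are the shoulders. Pinch the half round across its thickness near the top. Home: origin 28 mm below the seat, either way round.
- keeper_block: Fixed wooden block 60 mm (x) by 96 mm (y), 42 mm high, with a slot 13 mm (x) by 60 mm (y), 30 mm deep in its top; the keeper starts upright in it, hanging on its shoulders, with its top 78 mm above the table. Origin: centre of its underside on the table.
- cap: Loose green bearing cap, about 0.55 kg, joint face down on the table. Origin: centre of its joint face (underside), z up. An arch with flat upright end faces 50 mm apart (x), outer radius 50 mm, so the crown is 50 mm up (grease nipple to 59 mm). Ears 24 mm high reach y = 76 mm either side, each with a 15 mm hole. Grip it by the end faces, high on the crown. Either way round fits.
- hole_left (a point): Lower mouth of the ear hole at y = +56 mm of the cap, in the plane of the joint face; axes as the cap.
- hole_right (a point): The same at y = -56 mm of the cap.
- fence: Loose aluminium fence profile 420 mm long (x), 115 mm wide (y), 64 mm high, lying between the housing and the place of the cap and keeper. Origin: centre of its underside. Must stay where it is.
- nut_1: Loose hex nut, 20x23x10 mm, lying flat; leave it alone. Origin: centre of underside.
- nut_2: Second loose hex nut, as the first; leave it alone.
- waxtin: Round green and silver wax tin, 66 mm in diameter, 24 mm high; leave it alone. Origin: centre of underside.
- pine_offcut: Wooden offcut, 45x120x28 mm; leave it alone. Origin: centre of underside.

How it is judged:
By the outcome, as a careful person would: the job done as asked, in the order asked, and still so for the second after the job is handed in, while the arm keeps its last pose, push and grip.
It also fails if it takes over 58 s, if anything falls off the work surface, if the arm or the gripper's body presses on something with over 40 N, if the wrist force passes 120 N, or if a joint passes its speed limit or range.

## Working session

There is one attempt and no reset: what is moved stays moved. The work goes in short steps, Python scripts to look and compute and a shell command to move; the robot and the scene stay as the last step left them, time stands still between calls to the robot, and variables do not carry over. Pictures are saved under pics/ and viewed, at most 10 in all, crops included, and the job is handed in when it is done.

```bash
ls; mkdir -p pics
cat > h.py <<'E'
import numpy as np, cv2
from workcell import ctrl
def cam(n):
    p=ctrl.camera_params(n); K=np.array(p["K"],float); R=cv2.Rodrigues(np.array(p["rvec"],float))[0]; t=np.array(p["tvec"],float).ravel()
    return K,R,t
def pts(n,d,C=None):
    K,R,t=C or cam(n); v,u=np.indices(d.shape)
    c=np.stack([(u-K[0,2])/K[0,0]*d,(v-K[1,2])/K[1,1]*d,d],-1)
    P=(c-t)@R; P[d<=0]=np.nan; return P
def ray(u,v,z,C):
    K,R,t=C; r=R.T@np.array([(u-K[0,2])/K[0,0],(v-K[1,2])/K[1,1],1]); o=-R.T@t
    return o+r*(z-o[2])/r[2]
E
python3 - <<'E'
from h import *
for n in ("scene","side","wrist"):
    C=cam(n); im,d=ctrl.capture(n); cv2.imwrite(f"pics/{n}0.png",im[...,::-1]); np.savez(f"{n}0.npz",im=im,d=d,K=C[0],R=C[1],t=C[2])
    print(n,(-C[1].T@C[2]).round(3),C[1][2].round(2),(d>0).mean())
print(ctrl.get_obs())
a=[cv2.imread(f"pics/{n}0.png") for n in("scene","side")]
E
```

```text
pics
scene [-0.073 -0.799  0.757] [ 0.42  0.72 -0.56] 0.9506675170068027
side [ 0.059 -0.849  0.63 ] [ 0.32  0.8  -0.51] 0.9245578231292517
wrist [0.624 0.085 0.373] [-0.   -0.33 -0.95] 0.995812074829932
{'t': 0.15, 'joints': array([-1.90114503e-02,  4.23707913e-01,  1.63046133e+00,  1.10664042e-05,
        1.08863311e+00, -1.90116436e-02]), 'joint_velocities': array([-0.00051665, -0.00392452, -0.00393057, -0.00059395,  0.0012575 ,
       -0.00023859]), 'effort': array([-4.44887983e-04, -5.57771087e+01, -2.82016718e+01, -7.78417484e-05,
        4.77195630e-03,  2.40273175e-05]), 'position': array([6.24590698e-01, 2.92968098e-05, 2.30718542e-01]), 'orientation': array([-4.39144546e-04,  7.07108400e-01,  7.07104904e-01, -4.15953772e-04]), 'contact_force': array([ 0.49952628, -0.29074073,  0.07716694]), 'ft_torque': array([0.01902734, 0.03008846, 0.00885147]), 'grip_force': 0.0, 'gripper_width': 0.9968066282800006}
```

View pics/scene0.png

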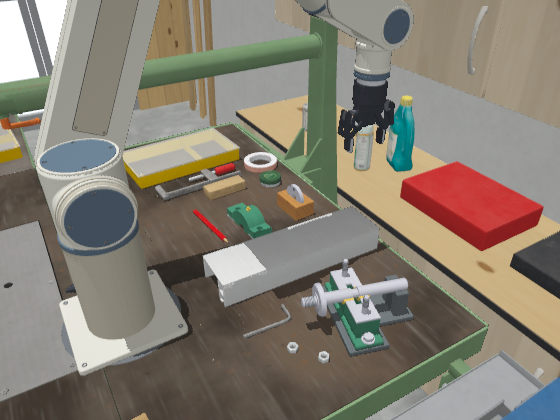

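View pics/wrist0.png

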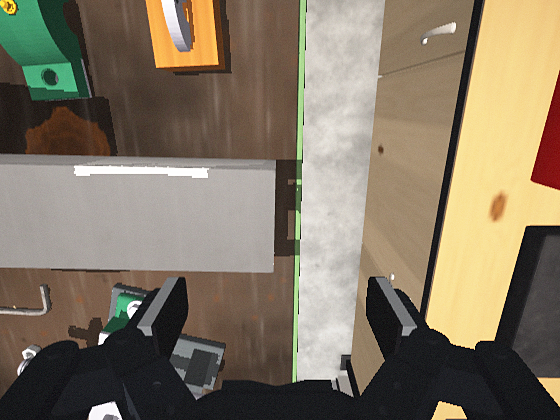

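The scene picture shows the housing at about (360,310), the fence at (295,255), the cap at (248,220), and the keeper in its block at (296,200). The wrist view shows the cap ear hole at (50,77) and the block at (187,35).

```bash
cat > m.py <<'E'
from h import *
for n in ("scene","side"):
    f=np.load(n+"0.npz"); im,d=f["im"],f["d"]; C=(f["K"],f["R"],f["t"]); P=pts(n,d,C)
    hsv=cv2.cvtColor(im,cv2.COLOR_RGB2HSV); H,S,V=cv2.split(hsv)
    reg=(P[...,0]>.2)&(P[...,0]<1)&(P[...,1]>-.45)&(P[...,1]<.45)&(P[...,2]>.008)&(P[...,2]<.2)
    for nm,m in (("green",(H>60)&(H<90)&(S>120)),("orange",(H>8)&(H<20)&(S>150)&(V>120)),("grey",(S<60)&(V>110))):
        k,L,st,c=cv2.connectedComponentsWithStats((m&reg).astype(np.uint8))
        for i in range(1,k):
            if st[i,4]>60:
                q=P[L==i]; lo,hi=np.nanpercentile(q,[2,98],axis=0)
                print(n,nm,c[i].round(),st[i,4],lo.round(3),hi.round(3))
E
python3 m.py
```

```text
scene green [250. 220.] 758 [0.359 0.091 0.01 ] [0.411 0.235 0.051]
scene green [331. 285.] 96 [ 0.405 -0.205  0.02 ] [ 0.422 -0.155  0.061]
scene green [358. 328.] 787 [ 0.367 -0.343  0.018] [ 0.42  -0.225  0.061]
scene orange [295. 207.] 346 [0.502 0.118 0.008] [0.562 0.21  0.042]
scene grey [264. 164.] 132 [0.526 0.401 0.015] [0.624 0.449 0.023]
scene grey [195. 183.] 277 [0.226 0.399 0.014] [0.476 0.447 0.029]
scene grey [295. 192.] 193 [0.527 0.133 0.037] [0.541 0.202 0.078]
scene grey [308. 264.] 11190 [ 0.206 -0.307  0.011] [0.605 0.025 0.09 ]
scene grey [345. 337.] 213 [ 0.354 -0.33   0.009] [ 0.383 -0.251  0.015]
scene grey [368. 338.] 146 [ 0.382 -0.34   0.023] [ 0.406 -0.317  0.037]
scene grey [292. 346.] 61 [ 0.256 -0.266  0.008] [ 0.275 -0.246  0.013]
side green [258. 203.] 409 [0.358 0.102 0.017] [0.408 0.229 0.049]
side green [335. 310.] 408 [ 0.368 -0.345  0.019] [ 0.42  -0.223  0.059]
side orange [298. 190.] 120 [0.501 0.118 0.035] [0.522 0.207 0.042]
side grey [285. 160.] 103 [0.524 0.4   0.013] [0.624 0.446 0.019]
side grey [232. 166.] 75 [0.36  0.397 0.017] [0.402 0.449 0.027]
side grey [305. 183.] 147 [0.526 0.131 0.041] [0.542 0.194 0.076]
side grey [287. 234.] 7316 [ 0.205 -0.092  0.011] [0.608 0.023 0.065]
side grey [336. 275.] 2345 [ 0.319 -0.32   0.011] [ 0.518 -0.182  0.102]
side grey [342. 319.] 160 [ 0.381 -0.342  0.022] [ 0.41  -0.315  0.035]
```

```bash
python3 -c "
import cv2
a=cv2.imread('pics/side0.png');cv2.imwrite('pics/sidec.png',a)"
```

```text
(no output)
```

View pics/sidec.png

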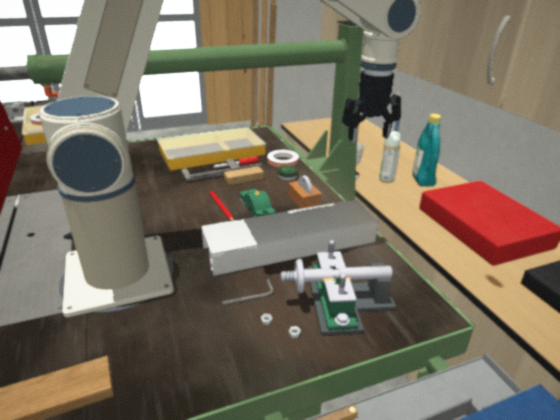

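The side view confirms the layout: housing at about (335,300), cap at (258,203), keeper at (305,185), green post at (345,120). Next I'll take close views of the keeper and cap, and check the post and beam for clearance.

```bash
python3 - <<'E'
from h import *
f=np.load("scene0.npz"); P=pts("scene",f["d"],(f["K"],f["R"],f["t"]))
for u,v in((325,60),(325,120),(322,180),(200,70),(300,50),(340,40),(310,160)): print(u,v,P[v,u].round(3))
E
python3 -m creep '[[-2,5,1,0],[-4,10,1,0],[-7,15,1,0],[-10,19,1,0],[-13,19,1,0],[-13,19,1,0],[-13,19,1,0]]' 1
python3 - <<'E'
from h import *
n="wrist"; C=cam(n); im,d=ctrl.capture(n); cv2.imwrite("pics/wrist1.png",im[...,::-1]); np.savez("wrist1.npz",im=im,d=d,K=C[0],R=C[1],t=C[2])
E
```

```text
325 60 [0.758 0.366 0.338]
325 120 [0.766 0.364 0.149]
322 180 [ 0.766  0.364 -0.071]
200 70 [0.369 0.373 0.37 ]
300 50 [0.675 0.374 0.377]
340 40 [1.06  0.7   0.284]
310 160 [0.701 0.345 0.033]
t: 1.02
position: [0.4956, 0.1901, 0.2415]
orientation: [0.0, 0.707, 0.707, 0.0]
contact_force: [-0.2, 0.8, 0.3]
gripper_width: 1.004
grip_force: 0.0
```

View pics/wrist1.png

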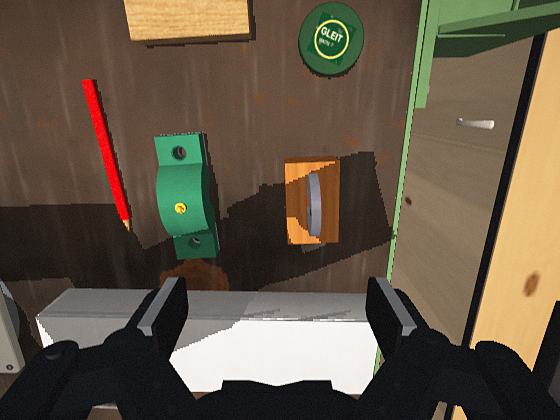

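The wrist view shows the cap with its holes at (180,152) and (195,240) and the nipple at (180,208). The keeper is at (315,203) in its block, and the tin and offcut are above them.

```bash
cat > mk.py <<'E'
from h import *
def rect(P,m,nm):
    q=P[m]; q=q[~np.isnan(q[:,0])]
    c,s,a=cv2.minAreaRect((q[:,:2]*1000).astype(np.float32)); print(nm,len(q),"c",np.round(c,1),"size",np.round(s,1),"ang",round(a,2),"z",np.percentile(q[:,2],[2,50,98]).round(4),"med",np.median(q,0).round(4))
if __name__=="__main__":
    f=np.load("wrist1.npz"); im,d=f["im"],f["d"]; C=(f["K"],f["R"],f["t"]); P=pts("wrist",d,C)
    H,S,V=cv2.split(cv2.cvtColor(im,cv2.COLOR_RGB2HSV)); v,u=np.indices(d.shape)
    er=lambda m,k=3: cv2.morphologyEx(m.astype(np.uint8),cv2.MORPH_OPEN,np.ones((k,k)))>0
    kb=(u>270)&(u<345)&(v>150)&(v<260)
    rect(P,er(kb&(P[...,2]>.036)&(P[...,2]<.046)),"blocktop")
    rect(P,er(kb&(P[...,2]>.050)),"keeper"); rect(P,er(kb&(P[...,2]>.070)),"keepertop")
    cb=(u>140)&(u<225)&(v>120)&(v<270)
    rect(P,er(cb&(P[...,2]>.012)),"cap"); rect(P,er(cb&(P[...,2]>.03)&(P[...,2]<.052)),"arch")
    rect(P,er(cb&(P[...,2]>.018)&(P[...,2]<.027)),"ears")
    # holes: dark blobs in the green ear
    g=(cb&(V<60)).astype(np.uint8)
    k,L,st,c=cv2.connectedComponentsWithStats(g)
    for i in range(1,k):
        if 25<st[i,4]<300: print("hole",c[i].round(1),st[i],ray(*c[i],.024,C).round(4))
    for n in("scene","side"):
        f=np.load(n+"0.npz"); P=pts(n,f["d"],(f["K"],f["R"],f["t"]))
        b=lambda x0,x1,y0,y1:(P[...,0]>x0)&(P[...,0]<x1)&(P[...,1]>y0)&(P[...,1]<y1)
        rect(P,b(.49,.58,.1,.23)&(P[...,2]>.05),n+" keeper"); rect(P,b(.34,.43,.06,.26)&(P[...,2]>.012),n+" cap")
E
python3 mk.py
```

```text
blocktop 3492 c [536.  168.6] size [60.1 96.5] ang 2.5 z [0.0403 0.042  0.0435] med [0.5319 0.1739 0.042 ]
keeper 692 c [535.7 169. ] size [10.2 69.5] ang 2.29 z [0.0523 0.0724 0.0785] med [0.5346 0.1761 0.0724]
keepertop 404 c [535.8 168.9] size [10.  44.8] ang 2.46 z [0.0706 0.076  0.0787] med [0.5356 0.1719 0.076 ]
cap 5784 c [388.6 167.2] size [ 51.  153.2] ang 3.93 z [0.0158 0.033  0.0507] med [0.3909 0.1796 0.033 ]
arch 2984 c [388.5 167.7] size [50.9 79.6] ang 3.82 z [0.0312 0.0454 0.0505] med [0.3905 0.1754 0.0454]
ears 2180 c [388.5 167.2] size [ 50.6 153.2] ang 3.82 z [0.0199 0.0238 0.0257] med [0.3882 0.2142 0.0238]
hole [176.  153.6] [173 148   9  11  47] [0.3818 0.2237 0.024 ]
hole [192.7 243.2] [189 238  11  10  51] [0.3909 0.1128 0.024 ]
scene keeper 149 c [533.6 167.6] size [13.7 70.8] ang 3.44 z [0.0512 0.0641 0.0786] med [0.5304 0.1601 0.0641]
scene cap 839 c [385.9 167.3] size [ 53.1 158.3] ang 4.34 z [0.0136 0.0278 0.0517] med [0.3811 0.1432 0.0278]
side keeper 115 c [532.9 165.4] size [13.2 68.9] ang 3.23 z [0.0503 0.0629 0.0759] med [0.5292 0.1553 0.0629]
side cap 593 c [384.9 165.3] size [ 52.3 156.2] ang 4.77 z [0.0142 0.0298 0.0498] med [0.3809 0.1407 0.0298]
```

```bash
python3 -m creep '[[-2,-6,1,0],[-4,-12,1,0],[-6,-18,1,0],[-8,-24,1,0],[-9,-30,1,0],[-9,-36,1,0],[-9,-40,0,0],[-9,-40,0,0]]' 1
cat > mh.py <<'E'
from h import *; from mk import rect; import sys
k=sys.argv[1]; n="wrist"; C=cam(n); im,d=ctrl.capture(n); cv2.imwrite(f"pics/wrist{k}.png",im[...,::-1]); np.savez(f"wrist{k}.npz",im=im,d=d,K=C[0],R=C[1],t=C[2])
P=pts(n,d,C); b=(P[...,0]>.33)&(P[...,0]<.46)&(P[...,1]>-.38)&(P[...,1]<-.17); z=P[...,2]
er=lambda m: cv2.morphologyEx(m.astype(np.uint8),cv2.MORPH_OPEN,np.ones((3,3)))>0
rect(P,er(b&(z>.064)&(z<.075)),"joint")
kk,L,st,c=cv2.connectedComponentsWithStats((b&(z>.105)&(z<.125)).astype(np.uint8))
for i in range(1,kk):
    if st[i,4]>10: rect(P,L==i,"stud %s"%c[i].round())
# joint-face corners and slot rim come from the picture
E
python3 mh.py 2
```

```text
t: 2.08
position: [0.405, -0.2132, 0.2409]
orientation: [-0.0, 0.709, 0.705, -0.0]
contact_force: [-0.0, 0.5, -0.3]
gripper_width: 0.996
grip_force: 0.0
joint 4841 c [ 418.1 -248.9] size [128.9 146.9] ang 21.85 z [0.0681 0.07   0.0737] med [ 0.4202 -0.2278  0.07  ]
stud [310. 182.] 162 c [ 434.8 -192.9] size [11.7 11.8] ang 87.02 z [0.1062 0.1116 0.114 ] med [ 0.4342 -0.1921  0.1116]
stud [276. 287.] 134 c [ 403.5 -299.6] size [12.1 11. ] ang 0.56 z [0.1057 0.1111 0.114 ] med [ 0.4035 -0.2986  0.1111]
```

View pics/wrist2.png

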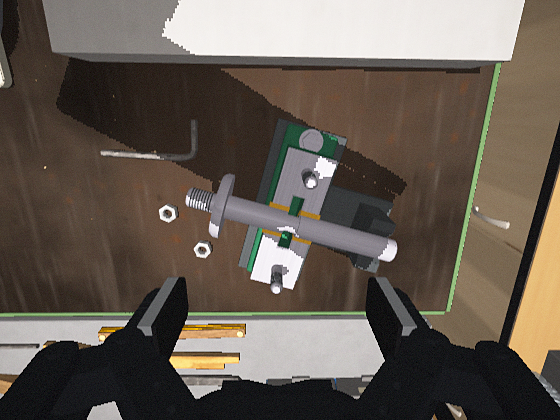

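The housing is turned about -16.4°: studs at (310,182) and (276,287), slot greens at (297,207) and (286,238), vee block at (375,215). Stud spacing measures 111.2 mm against the 112 mm expected, at a height of 0.113 m. Now going for the keeper.

```bash
python3 -m creep '[[2,-0,1,0],[4,6,1,0],[6,12,1,0],[8,18,1,0],[10,24,1,0],[12,30,0,1],[13,36,-2,2],[13,37.8,-5,2.4]]' 0.5 40
python3 -m creep '[[0,0,0,0],[0,0,-5,0],[0,0,-5,0],[0,0,-5,0]]'
python3 - <<'E'
from h import *; from mk import rect
C=cam("wrist"); im,d=ctrl.capture("wrist"); P=pts("wrist",d,C); cv2.imwrite("pics/wrist3.png",im[...,::-1])
b=(P[...,0]>.50)&(P[...,0]<.57)&(P[...,1]>.11)&(P[...,1]<.23); z=P[...,2]
rect(P,b&(z>.05)&(z<.085),"keeper"); rect(P,b&(z>.07)&(z<.085),"keepertop"); o=ctrl.get_obs(); print(o["position"],o["orientation"])
E
```

```text
t: 3.12
position: [0.536, 0.1725, 0.1919]
orientation: [0.001, 0.691, 0.723, 0.002]
contact_force: [-0.1, -0.5, -0.1]
gripper_width: 0.503
grip_force: 0.0
t: 3.62
position: [0.5358, 0.1677, 0.1431]
orientation: [0.0, 0.692, 0.722, 0.001]
contact_force: [-0.6, -0.0, 0.3]
gripper_width: 0.497
grip_force: 0.0
keeper 1184 c [535.6 172.1] size [10.2 64. ] ang 2.56 z [0.0528 0.0741 0.0787] med [0.5354 0.1791 0.0741]
keepertop 829 c [535.7 169.5] size [10.2 47.1] ang 2.65 z [0.0705 0.076  0.0788] med [0.5357 0.173  0.076 ]
[0.5362331  0.16790771 0.14348125] [0.00072479 0.69237741 0.72153417 0.00120039]
```

```bash
python3 -m creep '[[0,0.1,-5,0.2],[0,0.1,-8,0.2],[0,0.1,-8.6,0.2],[0,0.1,-8.6,0.2],[0,0.1,-8.6,0.2]]'
python3 -m creep '[[0,0,0,0],[0,0,0,0],[0,0,0,0],[0,0,0,0],[0,0,0,0],[0,0,0,0]]' 0 40
```

```text
t: 4.3
position: [0.5363, 0.1693, 0.0571]
orientation: [0.001, 0.691, 0.723, 0.001]
contact_force: [-0.1, -0.4, 0.7]
gripper_width: 0.497
grip_force: 0.0
t: 5.05
position: [0.5354, 0.1692, 0.0561]
orientation: [0.0, 0.691, 0.723, 0.0]
contact_force: [-1.9, -0.2, 6.5]
gripper_width: 0.104
grip_force: 43.6
```

```bash
python3 -m creep '[[0,0,1,0],[0,0,3,0],[0,0,7,0],[0,0,12,0],[0,0,15,0],[0,0,15,0],[0,0,15,0]]' 0 60
cat > mg.py <<'E'
from h import *; from mk import rect; import sys
# held keeper and housing, in world and relative to TCP
n="wrist"; C=cam(n); o=ctrl.get_obs(); im,d=ctrl.capture(n); k=sys.argv[1]; cv2.imwrite(f"pics/wrist{k}.png",im[...,::-1]); np.savez(f"wrist{k}.npz",im=im,d=d,K=C[0],R=C[1],t=C[2])
P=pts(n,d,C); t=o["position"]; q=P-t; r=(abs(q[...,0])<.04)&(abs(q[...,1])<.05)&(q[...,2]>-.05)&(q[...,2]<.025)
H,S,V=cv2.split(cv2.cvtColor(im,cv2.COLOR_RGB2HSV))
print("tcp",t.round(4),"yaw",2*np.degrees(np.arctan2(o["orientation"][2],o["orientation"][1]))-90)
for lo,hi in((-.05,-.035),(-.03,-.016),(-.016,-.006)):
    m=r&(q[...,2]>lo)&(q[...,2]<hi)
    if m.sum()>20: rect(P,m,f"held {lo}")
E
python3 mg.py 4
```

```text
t: 5.92
position: [0.5342, 0.1688, 0.2046]
orientation: [-0.0, 0.691, 0.723, -0.001]
contact_force: [-0.5, -0.5, -2.6]
gripper_width: 0.107
grip_force: 61.3
tcp [0.5342 0.1688 0.2046] yaw 2.5992994225647124
held -0.016 123 c [532.  203.8] size [9.8 1.5] ang 2.91 z [0.1908 0.1948 0.1982] med [0.5322 0.2039 0.1948]
```

View pics/wrist4.png

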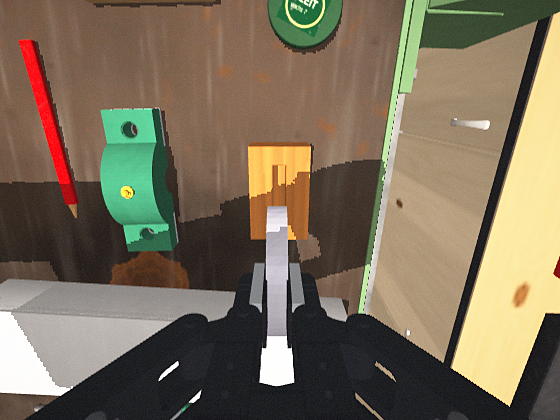

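The keeper is held upright at about (277,260), with its near shoulder edge at (277,210), and the block slot is empty. Carrying it over the fence to the housing.

```bash
python3 -m creep '[[0,-4,1,0],[-1,-10,1,0],[-3,-16,1,-4],[-5,-22,1,-8],[-7,-28,1,-12],[-9,-34,1,-16],[-11,-39,0,-19],[-11.5,-41.5,0,-19]]'
python3 -m creep '[[0,0,0,0],[0,0,0,0]]'
cat > ms.py <<'E'
from h import *; from mk import rect
exec(open("mg.py").read())
b=(P[...,0]>.33)&(P[...,0]<.50)&(P[...,1]>-.38)&(P[...,1]<-.15); z=P[...,2]
kk,L,st,c=cv2.connectedComponentsWithStats((b&(z>.103)&(z<.118)).astype(np.uint8))
for i in range(1,kk):
    if st[i,4]>10: rect(P,L==i,"stud %s"%c[i].round())
kk,L,st,c=cv2.connectedComponentsWithStats((b&(z>.066)&(z<.074)).astype(np.uint8))
for i in range(1,kk):
    if st[i,4]>100: rect(P,L==i,"joint %s"%c[i].round())
E
python3 ms.py 5
```

```text
t: 6.98
position: [0.4173, -0.2475, 0.2032]
orientation: [-0.002, 0.802, 0.598, -0.001]
contact_force: [0.5, 0.2, -0.6]
gripper_width: 0.097
grip_force: 61.1
t: 7.22
position: [0.4195, -0.2452, 0.2044]
orientation: [-0.001, 0.801, 0.599, -0.0]
contact_force: [-0.0, 0.1, -1.2]
gripper_width: 0.105
grip_force: 61.1
tcp [ 0.4195 -0.2452  0.2044] yaw -16.408040489986433
held -0.016 133 c [ 428.5 -211.6] size [1.8 9.8] ang 76.61 z [0.1909 0.195  0.1983] med [ 0.4284 -0.2115  0.195 ]
stud [278. 149.] 234 c [ 435.  -193.2] size [11.9 12. ] ang 73.61 z [0.1067 0.1117 0.114 ] med [ 0.4349 -0.1926  0.1117]
stud [189. 209.] 13 c [ 351.9 -219. ] size [2.5 6.5] ang 18.21 z [0.103  0.1034 0.1046] med [ 0.3522 -0.22    0.1034]
stud [188. 218.] 88 c [ 348.4 -227.1] size [14.8  7.6] ang 84.38 z [0.103  0.1037 0.105 ] med [ 0.3486 -0.2266  0.1037]
joint [277. 158.] 4224 c [ 432.3 -207.6] size [ 69.2 157.3] ang 73.81 z [0.0682 0.0701 0.0732] med [ 0.4326 -0.2057  0.0701]
joint [296. 242.] 778 c [ 425.7 -291.4] size [57.7 18.8] ang 75.49 z [0.0687 0.07   0.0714] med [ 0.4254 -0.2865  0.07  ]
joint [369. 228.] 168 c [ 496.3 -292.4] size [15.3 10.2] ang 74.56 z [0.0665 0.0706 0.0722] med [ 0.4954 -0.2926  0.0706]
joint [258. 241.] 628 c [ 389.  -281.4] size [55.1 16. ] ang 73.19 z [0.0686 0.0699 0.0715] med [ 0.3912 -0.2754  0.0699]
```

View pics/wrist5.png

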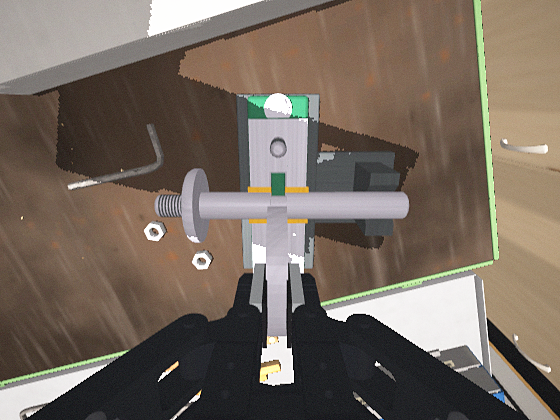

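Keeper end is at (277,200), in line with the slot at (278,183); the stud is at (278,149) and the shaft runs along row 205. Going lower, then measuring the slot edges against the keeper.

```bash
python3 -m creep '[[0.05,-0.1,-3,0],[0.05,-0.1,-5,0],[0.05,-0.1,-5,0],[0.05,-0.1,-5,0]]'
cat > mslot.py <<'E'
exec(open("ms.py").read())
a=np.radians(-16.4); ex=np.array([np.cos(a),np.sin(a)]); ey=np.array([-np.sin(a),np.cos(a)])
T=t[:2]; hf=lambda p:(np.round(((p[:2]-T)@ex)*1000,2),np.round(((p[:2]-T)@ey)*1000,2))
m=(H>60)&(H<90)&(S>100); kk,L,st,c=cv2.connectedComponentsWithStats(m.astype(np.uint8))
for i in range(1,kk):
    if 30<st[i,4]<3000:
        vs,us=np.where(L==i); 
        for v in np.unique(vs)[::3]:
            w=us[vs==v]
            if 4<len(w)<50: print("green row",v,w.min(),w.max(),hf(ray(w.min()-.5,v,.07,(C))),hf(ray(w.max()+.5,v,.07,C)))
m=r&(q[...,2]>-.016)&(q[...,2]<-.004); print("keeper end rel tcp",hf(np.median(P[m],0)))
s=P[L*0==0]
E
python3 mslot.py 6
```

```text
t: 7.78
position: [0.4211, -0.2465, 0.1559]
orientation: [0.0, 0.8, 0.599, 0.0]
contact_force: [-0.4, -0.1, -0.3]
gripper_width: 0.101
grip_force: 61.1
tcp [ 0.4211 -0.2465  0.1559] yaw -16.33520902617019
held -0.05 48 c [ 434.5 -197.9] size [2.8 9.9] ang 89.75 z [0.1083 0.1111 0.1134] med [ 0.4348 -0.1975  0.1111]
held -0.016 134 c [ 430. -213.] size [2.1 9.8] ang 72.18 z [0.1423 0.1466 0.1496] med [ 0.43   -0.2128  0.1466]
stud [275. 158.] 364 c [ 434.9 -193.2] size [12.1 12.1] ang 74.05 z [0.1041 0.1116 0.1139] med [ 0.4349 -0.1925  0.1116]
stud [166. 240.] 144 c [ 348.4 -226.5] size [16.8  7.6] ang 73.97 z [0.103  0.1035 0.1047] med [ 0.3488 -0.2258  0.1035]
joint [274. 167.] 5867 c [ 432.3 -206.9] size [ 67.3 158. ] ang 73.91 z [0.0686 0.0701 0.0733] med [ 0.4327 -0.2053  0.0701]
joint [383. 250.] 244 c [ 496.5 -291.5] size [18.4 10.8] ang 77.25 z [0.0663 0.0706 0.0724] med [ 0.495  -0.2932  0.0706]
joint [253. 253.] 605 c [ 394.2 -269.7] size [30. 19.] ang 73.81 z [0.0685 0.07   0.0712] med [ 0.3948 -0.2668  0.07  ]
joint [298. 253.] 528 c [ 429.2 -279.7] size [29.  17.5] ang 7
[... 1805 characters left out ...]
t64(29.08)) (np.float64(4.41), np.float64(29.08))
green row 188 268 283 (np.float64(-7.49), np.float64(26.79)) (np.float64(4.43), np.float64(26.79))
green row 191 268 282 (np.float64(-7.51), np.float64(24.48)) (np.float64(3.7), np.float64(24.48))
green row 194 268 282 (np.float64(-7.53), np.float64(22.16)) (np.float64(3.72), np.float64(22.16))
green row 197 268 282 (np.float64(-7.55), np.float64(19.83)) (np.float64(3.73), np.float64(19.83))
green row 200 268 282 (np.float64(-7.57), np.float64(17.48)) (np.float64(3.75), np.float64(17.48))
green row 203 268 282 (np.float64(-7.59), np.float64(15.11)) (np.float64(3.77), np.float64(15.11))
keeper end rel tcp (np.float64(-0.96), np.float64(34.65))
```

```bash
python3 -m creep '[[-0.08,-0.07,-1,0],[-0.08,-0.07,-2.5,0],[-0.08,-0.07,-3.7,0],[-0.08,-0.07,-3.7,0],[-0.08,-0.07,-3.7,0]]'
python3 mslot.py 7 | grep -v "joint"
python3 -c "
import cv2;a=cv2.imread('pics/wrist7.png')[120:320,180:400];cv2.imwrite('pics/c7.png',cv2.resize(a,None,fx=3,fy=3,interpolation=0))"
```

```text
t: 8.45
position: [0.4197, -0.2477, 0.1182]
orientation: [-0.0, 0.801, 0.599, -0.0]
contact_force: [-0.2, 0.2, -1.9]
gripper_width: 0.101
grip_force: 61.1
tcp [ 0.4197 -0.2477  0.1182] yaw -16.404394013918036
held -0.05 8501 c [ 419.7 -238.7] size [79.9 81.9] ang 0.05 z [0.0688 0.071  0.0826] med [ 0.4292 -0.2321  0.071 ]
held -0.03 28 c [ 402.9 -295.7] size [10.3  2.7] ang 7.95 z [0.0977 0.1016 0.1022] med [ 0.4008 -0.2959  0.1016]
held -0.016 373 c [ 418.6 -247.9] size [106.6  10.4] ang 72.94 z [0.1024 0.1084 0.1119] med [ 0.4072 -0.2949  0.1084]
stud [276. 167.] 552 c [ 434.6 -193.1] size [12.4 12. ] ang 28.13 z [0.1054 0.1117 0.114 ] med [ 0.4349 -0.1923  0.1117]
stud [276. 214.] 284 c [ 428.4 -215.3] size [3.7 9.8] ang 75.87 z [0.1044 0.1125 0.1179] med [ 0.4284 -0.2148  0.1125]
stud [146. 265.] 194 c [ 348.8 -226.2] size [15.2  7.2] ang 75.01 z [0.103  0.1035 0.1047] med [ 0.3491 -0.2261  0.1035]
stud [277. 350.] 415 c [ 404.2 -299.2] size [11.1 12.6] ang 64.96 z [0.1035 0.1103 0.1135] med [ 0.4042 -0.2976  0.1103]
green row 89 238 263 (np.float64(-22.79), np.float64(93.7)) (np
[... 1684 characters left out ...]
t64(83.01)) (np.float64(22.68), np.float64(83.0))
green row 112 295 317 (np.float64(9.51), np.float64(81.37)) (np.float64(22.74), np.float64(81.36))
green row 115 294 317 (np.float64(8.96), np.float64(79.72)) (np.float64(22.81), np.float64(79.71))
green row 118 292 317 (np.float64(7.83), np.float64(78.06)) (np.float64(22.88), np.float64(78.06))
green row 197 267 285 (np.float64(-7.15), np.float64(30.59)) (np.float64(4.78), np.float64(30.58))
green row 200 267 285 (np.float64(-7.17), np.float64(28.63)) (np.float64(4.8), np.float64(28.62))
green row 203 267 285 (np.float64(-7.19), np.float64(26.65)) (np.float64(4.82), np.float64(26.65))
keeper end rel tcp (np.float64(1.96), np.float64(-48.31))
```

View pics/c7.png

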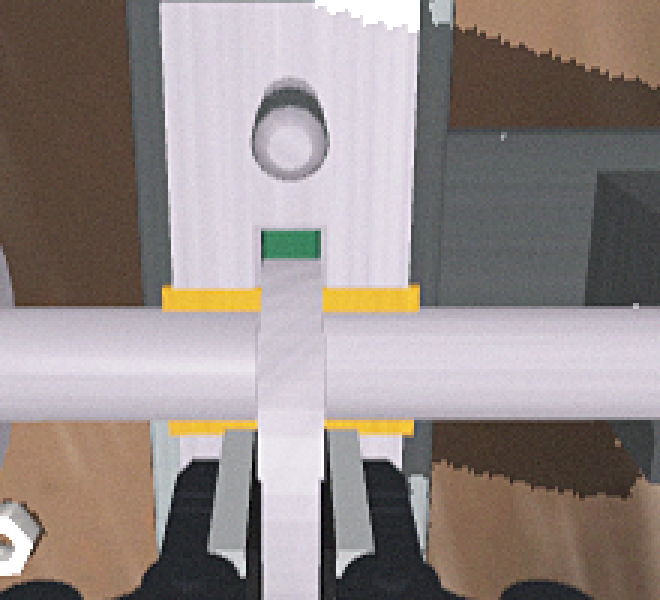

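The crop shows the keeper in line with the slot (green at crop (291,243), keeper edge at (290,262)). The y centring needs checking from the stored view.

Run:
```python
from h import *
a=np.radians(-16.4); ex=np.array([np.cos(a),np.sin(a)]); ey=np.array([-np.sin(a),np.cos(a)])
S0=np.array([.4193,-.2464])
for k in (6,7):
    f=np.load(f"wrist{k}.npz"); d=f["d"]; C=(f["K"],f["R"],f["t"]); P=pts("wrist",d,C)
    for v in range(178,246,3):
        p=P[v,272:281]; p=np.nanmedian(p,0); q=p[:2]-S0; print(k,v,"x'%.1f y'%.1f z%.1f"%(q@ex*1e3,q@ey*1e3,p[2]*1e3))
```

```text
6 178 x'0.6 y'34.9 z69.7
6 181 x'0.6 y'32.4 z69.9
6 184 x'0.6 y'30.1 z69.2
6 187 x'0.6 y'20.4 z40.2
6 190 x'0.6 y'17.8 z40.1
6 193 x'0.6 y'15.1 z40.0
6 196 x'0.6 y'12.5 z39.6
6 199 x'0.6 y'10.1 z40.4
6 202 x'0.6 y'7.0 z40.4
6 205 x'0.6 y'4.7 z40.5
6 208 x'0.7 y'35.6 z144.5
6 211 x'0.6 y'35.1 z147.9
6 214 x'0.6 y'34.5 z150.7
6 217 x'0.6 y'33.8 z153.2
6 220 x'0.6 y'32.9 z155.4
6 223 x'0.6 y'32.3 z157.4
6 226 x'0.5 y'31.1 z158.9
6 229 x'0.5 y'30.4 z160.1
6 232 x'0.5 y'29.5 z162.0
6 235 x'0.5 y'28.6 z163.5
6 238 x'0.5 y'27.5 z164.7
6 241 x'0.5 y'26.4 z165.4
6 244 x'0.5 y'25.5 z166.8
7 178 x'-0.4 y'50.9 z111.5
7 181 x'-0.4 y'39.9 z70.1
7 184 x'-0.4 y'37.9 z70.4
7 187 x'-0.4 y'36.1 z70.2
7 190 x'-0.4 y'34.0 z70.2
7 193 x'-0.4 y'32.2 z70.1
7 196 x'-0.3 y'29.9 z69.0
7 199 x'-0.4 y'19.3 z40.3
7 202 x'-0.5 y'16.9 z39.5
7 205 x'-0.5 y'14.8 z39.4
7 208 x'-0.5 y'33.8 z106.3
7 211 x'-0.4 y'33.4 z109.9
7 214 x'-0.4 y'32.9 z112.5
7 217 x'-0.4 y'32.1 z115.3
7 220 x'-0.3 y'31.5 z117.4
7 223 x'-0.4 y'30.6 z119.4
7 226 x'-0.4 y'29.8 z121.6
7 229 x'-0.3 y'28.7 z122.9
7 232 x'-0.4 y'27.9 z124.3
7 235 x'-0.4 y'27.0 z125.6
7 238 x'-0.5 y'25.8 z126.4
7 241 x'-0.5 y'25.0 z127.8
7 244 x'-0.5 y'24.0 z129.3
```

```bash
python3 -m creep '[[0.07,0.16,0,0],[0.07,0.16,0,0],[0.07,0.16,0,0]]'
cat > mf.py <<'E'
from h import *; from scipy.optimize import least_squares
a=np.radians(-16.4); ex=np.array([np.cos(a),np.sin(a)]); ey=np.array([-np.sin(a),np.cos(a)]); S0=np.array([.4193,-.2464])
C=cam("wrist"); o=ctrl.get_obs(); im,d=ctrl.capture("wrist"); P=pts("wrist",d,C); print(o["position"].round(4))
v,u=np.indices(d.shape); b=(u>268)&(u<286)&(v>180)&(v<300); Q=P[b]; X=(Q[:,:2]-S0)@ex*1e3; Y=(Q[:,:2]-S0)@ey*1e3; Z=Q[:,2]*1e3
m=(Y>5)&(Y<38)&(Z>84)&(abs(X)<5)
s=least_squares(lambda p:np.hypot(Y[m]-p[0],Z[m]-p[1])-36,[0,100],loss="soft_l1").x
m2=(Z<72)&(Z>66)&(Y<45)&(Y>20); print("keeper x' %.1f y' %.1f shoulder z %.1f"%(np.median(X[m]),*s),m.sum(),"slot edge y'",Y[m2].min() if m2.any() else None)
E
python3 mf.py
```

```text
t: 8.88
position: [0.4205, -0.2461, 0.1185]
orientation: [0.0, 0.801, 0.599, 0.0]
contact_force: [-0.6, 0.7, -0.4]
gripper_width: 0.101
grip_force: 61.1
[ 0.4205 -0.2461  0.1185]
keeper x' 0.3 y' -0.1 shoulder z 104.2 1518 slot edge y' 29.166303694935138
```

```bash
python3 -m creep '[[0,0,-0.5,0],[0,0,-1,0],[0,0,-1.3,0],[0,0,-1.3,0]]' - 40
```

```text
t: 9.43
position: [0.4202, -0.246, 0.1049]
orientation: [-0.0, 0.801, 0.599, -0.0]
contact_force: [-0.3, 0.7, -1.5]
gripper_width: 0.1
grip_force: 61.1
```

```bash
python3 -m creep '[[0,0,-0.6,0],[0,0,-1.2,0],[0,0,-1.7,0],[0,0,-1.9,0],[0,0,-1.9,0]]'
python3 mf.py
```

```text
t: 10.05
position: [0.4203, -0.246, 0.0861]
orientation: [-0.0, 0.801, 0.599, -0.0]
contact_force: [-0.4, -1.0, -1.1]
gripper_width: 0.103
grip_force: 61.1
[ 0.4203 -0.246   0.0861]
keeper x' 0.1 y' -0.1 shoulder z 71.8 1316 slot edge y' 35.14533225982002
```

```bash
python3 -m creep '[[0,0,-0.1,0],[0,0,-0.2,0],[0,0,-0.2,0]]'
python3 mf.py
```

```text
t: 10.48
position: [0.4203, -0.246, 0.0843]
orientation: [-0.0, 0.801, 0.599, -0.0]
contact_force: [-0.3, 0.3, -1.3]
gripper_width: 0.101
grip_force: 61.1
[ 0.4203 -0.246   0.0843]
keeper x' 0.2 y' -0.1 shoulder z 70.0 1280 slot edge y' 35.52583297261659
```

```bash
python3 -m creep '[[0,0,-0.05,0],[0,0,-0.05,0]]'
python3 -m creep '[[0,0,0,0],[0,0,0,0],[0,0,0,0],[0,0,0,0]]' 0.35
python3 mf.py
```

```text
t: 10.78
position: [0.4205, -0.2461, 0.0842]
orientation: [0.0, 0.801, 0.599, 0.0]
contact_force: [-2.4, 0.7, 4.0]
gripper_width: 0.102
grip_force: 62.0
t: 11.28
position: [0.4204, -0.2461, 0.0838]
orientation: [-0.0, 0.801, 0.599, -0.0]
contact_force: [0.0, -0.1, 0.0]
gripper_width: 0.347
grip_force: 0.0
[ 0.4204 -0.2461  0.0838]
keeper x' 0.2 y' -0.1 shoulder z 69.9 1290 slot edge y' 35.31633540525414
```

```bash
python3 -m creep '[[0,0,2,0],[0,0,6,0],[0,0,12,0],[0,0,15,0],[0,0,15,0],[0,0,15,0]]'
python3 ms.py 8 | grep -v held
python3 mf.py
```

```text
t: 12.08
position: [0.4198, -0.2457, 0.233]
orientation: [-0.001, 0.801, 0.599, -0.0]
contact_force: [-0.1, 0.4, -0.0]
gripper_width: 0.348
grip_force: 0.0
tcp [ 0.4198 -0.2457  0.233 ] yaw -16.40224064116248
stud [277. 144.] 189 c [ 434.8 -193. ] size [11.9 11.7] ang 73.38 z [0.1047 0.1118 0.1138] med [ 0.435  -0.1926  0.1118]
stud [278. 205.] 343 c [ 419.6 -246.1] size [30.3 10. ] ang 73.91 z [0.1032 0.1052 0.1069] med [ 0.4198 -0.2454  0.1052]
stud [196. 206.] 89 c [ 349.2 -226.6] size [16.4  6.7] ang 69.35 z [0.103  0.1036 0.1051] med [ 0.3491 -0.2265  0.1036]
stud [277. 264.] 153 c [ 403.3 -300. ] size [11.2 11.5] ang 72.91 z [0.1041 0.1111 0.1137] med [ 0.4038 -0.2983  0.1111]
joint [279. 151.] 3236 c [ 456.3 -213.6] size [ 67.7 107.6] ang 74.73 z [0.0684 0.07   0.0723] med [ 0.4347 -0.2045  0.07  ]
joint [218. 180.] 123 c [ 369.8 -216.7] size [19.1 51.1] ang 46.26 z [0.0663 0.0717 0.074 ] med [ 0.3619 -0.2178  0.0717]
joint [277. 236.] 2206 c [ 407.6 -289. ] size [66.5 54.2] ang 74.52 z [0.0685 0.0699 0.0714] med [ 0.4066 -0.2886  0.0699]
joint [361. 217.] 148 c [ 496.2 -292.7] size [16.1 10.4] ang 78.79 z [0.0663 0.0706 0.0722] med [ 0.4954 -0.2927  0.0706]
[ 0.4196 -0.2456  0.2325]
keeper x' 0.3 y' -0.6 shoulder z 70.2 230 slot edge y' None
```

View pics/wrist8.png

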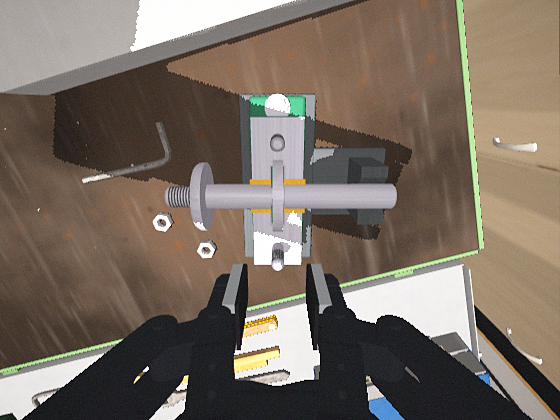

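The keeper sits in its slot across the shaft groove, at (278,195), with studs at (277,144) and (277,264) and the gripper clear. Next, the cap.

```bash
python3 -m creep '[[0,5,1,0],[0,11,1,3],[-1,17,1,7],[-1,23,1,11],[-2,29,1,15],[-3,35,1,19],[-3.1,40,-1,20.4],[-3.1,41.3,-4,20.4]]' 0.8 80
python3 -m creep '[[0,0,-3,0],[0,0,-3,0],[0,0,-3,0]]'
cat > mc.py <<'E'
from h import *; from mk import rect
C=cam("wrist"); o=ctrl.get_obs(); im,d=ctrl.capture("wrist"); cv2.imwrite("pics/wrist9.png",im[...,::-1]); P=pts("wrist",d,C); z=P[...,2]; print(o["position"].round(4),2*np.degrees(np.arctan2(o["orientation"][2],o["orientation"][1]))-90)
H,S,V=cv2.split(cv2.cvtColor(im,cv2.COLOR_RGB2HSV)); g=(H>60)&(H<90)&(S>80)
b=(abs(P[...,0]-.388)<.06)&(abs(P[...,1]-.167)<.1)
rect(P,b&g&(z>.012)&(z<.06),"cap"); rect(P,b&g&(z>.03)&(z<.06),"arch"); rect(P,b&g&(z>.02)&(z<.028)&(P[...,1]>.167),"ear")
E
python3 mc.py
```

```text
t: 13.18
position: [0.3893, 0.1696, 0.1929]
orientation: [0.0, 0.681, 0.733, 0.0]
contact_force: [0.3, 0.3, -0.7]
gripper_width: 0.798
grip_force: 0.0
t: 13.55
position: [0.3895, 0.1668, 0.164]
orientation: [-0.0, 0.682, 0.731, -0.0]
contact_force: [0.2, 0.7, -0.8]
gripper_width: 0.801
grip_force: 0.0
[0.3895 0.1668 0.164 ] 3.9779801292181816
cap 8274 c [388.3 167.5] size [ 50.1 151.7] ang 3.87 z [0.0225 0.0355 0.0503] med [0.3878 0.1833 0.0355]
arch 4637 c [388.3 168. ] size [50.1 80.8] ang 3.96 z [0.0313 0.046  0.0506] med [0.3878 0.1772 0.046 ]
ear 2122 c [384.5 225.5] size [50.  35.3] ang 3.98 z [0.0224 0.0241 0.027 ] med [0.3844 0.2274 0.0241]
```

```bash
python3 -m creep '[[-0.1,0.07,-5,0],[-0.1,0.07,-10,0],[-0.1,0.07,-13,0],[-0.1,0.07,-14.3,0],[-0.1,0.07,-14.3,0],[-0.1,0.07,-14.3,0]]'
python3 -m creep '[[0,0,0,0],[0,0,0,0],[0,0,0,0],[0,0,0,0],[0,0,0,0],[0,0,0,0]]' 0 80
```

```text
t: 14.35
position: [0.3894, 0.168, 0.022]
orientation: [0.001, 0.682, 0.731, 0.001]
contact_force: [-0.8, 0.1, 0.0]
gripper_width: 0.803
grip_force: 0.0
t: 15.1
position: [0.3891, 0.1679, 0.0222]
orientation: [0.0, 0.682, 0.731, 0.001]
contact_force: [-1.4, -0.4, 12.3]
gripper_width: 0.573
grip_force: 82.6
```

```bash
python3 -m creep '[[0,0,1,0],[0,0,4,0],[0,0,8,0],[0,0,13,0],[0,0,17,0],[0,0,17,0],[0,0,17,0]]' - 100
cat > mcap.py <<'E'
from h import *; from mk import rect; import sys
C=cam("wrist"); o=ctrl.get_obs(); im,d=ctrl.capture("wrist"); cv2.imwrite(f"pics/{sys.argv[1]}.png",im[...,::-1]); P=pts("wrist",d,C); t=o["position"]; z=P[...,2]
yaw=2*np.arctan2(o["orientation"][2],o["orientation"][1])-np.pi/2; print(t.round(4),np.degrees(yaw).round(2))
ex=np.array([np.cos(yaw),np.sin(yaw)]); ey=np.array([-ex[1],ex[0]]); q=P[...,:2]-t[:2]; X=q@ex; Y=q@ey; Z=z-t[2]
H,S,V=cv2.split(cv2.cvtColor(im,cv2.COLOR_RGB2HSV)); g=(H>60)&(H<90)&(S>80)
m=g&(abs(X)<.035)&(Y>.03)&(Y<.09)&(Z>-.01)&(Z<.04)
e=m&(Y>.053)&(Y<.073)&(Z>-.008)&(Z<.014)
A=np.c_[X[e],Y[e],np.ones(e.sum())]; c=np.linalg.lstsq(A,z[e],rcond=None)[0]
print("ear pts",e.sum(),"slopes deg x,y",np.degrees(c[:2]).round(2),"ear top z at y=.056: %.4f"%(c[2]+.056*c[1]),"std",(z[e]-A@c).std().round(4))
ear=m&(Z<.014)&(Z>-.004); rect(np.dstack([X,Y,Z]),ear,"ear(tool)")
# hole: part of ear rect that is not on the top plane
v,u=np.where(e); dk=np.zeros(d.shape,np.uint8); cv2.fillConvexPoly(dk,cv2.convexHull(np.c_[u,v].astype(np.int32)),1)
dep=(abs(z-(X*c[0]+Y*c[1]+c[2]))>.004); hm=cv2.morphologyEx((dk>0)&dep&(d>0)if 0 else ((dk>0)&dep).astype(np.uint8),cv2.MORPH_OPEN,np.ones((3,3),np.uint8))
k,L,st,cc=cv2.connectedComponentsWithStats(hm)
for i in range(1,k):
    if st[i,4]>30:
        for cn in [cv2.findContours((L==i).astype(np.uint8),cv2.RETR_EXTERNAL,cv2.CHAIN_APPROX_NONE)[0][0]]:
            (a,b),(w,h),_=cv2.minAreaRect(cn); w3=ray(a,b,c[2]+.056*c[1],C); print("hole px",round(a,1),round(b,1),w,h,"world",w3.round(4),"tool",((w3[:2]-t[:2])@ex*1e3).round(1),((w3[:2]-t[:2])@ey*1e3).round(1))
E
python3 mcap.py wrist10
```

```text
t: 15.98
position: [0.3873, 0.1672, 0.1901]
orientation: [-0.0, 0.682, 0.731, -0.001]
contact_force: [0.2, 0.0, -5.5]
gripper_width: 0.569
grip_force: 106.1
[0.3873 0.1672 0.1901] 4.0
ear pts 4384 slopes deg x,y [-0.1   0.81] ear top z at y=.056: 0.1915 std 0.0008
ear(tool) 10486 c [-0.6 53.9] size [44.  50.2] ang 89.99 z [-0.0002  0.0019  0.0134] med [-0.0004  0.0532  0.0019]
hole px 276.5 169.0 22.0 31.0 world [0.3826 0.2252 0.1915] tool -0.6 58.1
```

View pics/wrist10.png

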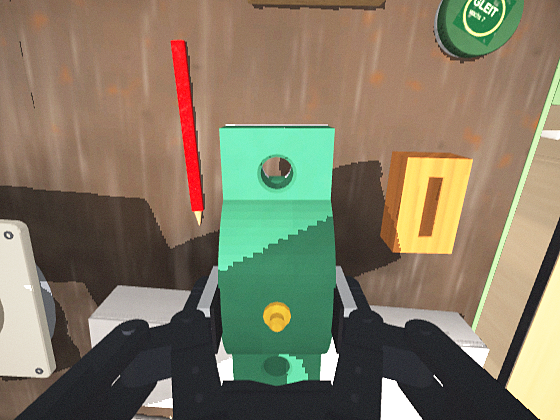

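The cap is held level, ear hole at (277,171) and nipple at (277,318); the underside is about 22 mm below the TCP. Carrying it over the fence, high.

```bash
python3 -m creep '[[0,-2,0,0],[0,-6,0,0],[0,-11,0,-1],[0.5,-16,0,-4],[1,-21,0,-8],[1.5,-26,0,-12],[2.2,-31,0,-15],[2.6,-35,0,-18]]'
python3 -m creep '[[0.3,-3,0,-1.5],[0.6,-5.5,0,-2.4],[0.66,-6.4,0,-2.4],[0.66,-6.4,0,-2.4],[0.66,-6.4,0,-2.4]]'
python3 mcap.py wrist11; python3 ms.py 12 | grep -v held
```

```text
t: 17.02
position: [0.4134, -0.1839, 0.1889]
orientation: [-0.002, 0.789, 0.615, -0.001]
contact_force: [1.1, 1.0, -5.2]
gripper_width: 0.569
grip_force: 105.9
t: 17.65
position: [0.4204, -0.2453, 0.1901]
orientation: [-0.001, 0.801, 0.599, -0.0]
contact_force: [-0.1, 0.1, -5.3]
gripper_width: 0.563
grip_force: 105.9
[ 0.4204 -0.2453  0.1901] -16.36
ear pts 4407 slopes deg x,y [-0.15  0.85] ear top z at y=.056: 0.1916 std 0.0008
ear(tool) 10449 c [-0.9 53.7] size [44.1 50.2] ang 89.97 z [-0.0001  0.0019  0.0134] med [-0.0007  0.0528  0.0019]
hole px 276.5 169.0 22.0 31.0 world [ 0.4358 -0.1895  0.1916] tool -0.9 57.9
tcp [ 0.4206 -0.2453  0.1904] yaw -16.34847614048499
stud [276. 159.] 33 c [ 433.4 -197.5] size [3.7 6.7] ang 54.07 z [0.1083 0.1115 0.1137] med [ 0.4335 -0.1976  0.1115]
stud [182. 222.] 92 c [ 349.1 -224.1] size [14.5  7.5] ang 77.03 z [0.103  0.1036 0.1046] med [ 0.3493 -0.2253  0.1036]
stud [181. 233.] 14 c [ 345.3 -232.9] size [5.8 2.7] ang 87.9 z [0.103  0.1032 0.1042] med [ 0.3448 -0.233   0.1032]
joint [276. 122.] 314 c [ 439.6 -175.4] size [ 3.2 49.9] ang 73.72 z [0.0685 0.07   0.0714] med [ 0.4398 -0.1755  0.07  ]
joint [276. 166.] 319 c [ 429.8 -210.4] size [13.8 22.7] ang 73.59 z [0.0686 0.0701 0.072 ] med [ 0.43   -0.2098  0.0701]
joint [201. 190.] 136 c [ 361.8 -211.1] size [15.4 36. ] ang 32.37 z [0.0664 0.0713 0.0739] med [ 0.36   -0.2147  0.0713]
joint [372. 234.] 193 c [ 496.4 -293.1] size [15.9 11. ] ang 76.11 z [0.0668 0.0706 0.0725] med [ 0.4953 -0.2932  0.0706]
```

View pics/wrist11.png

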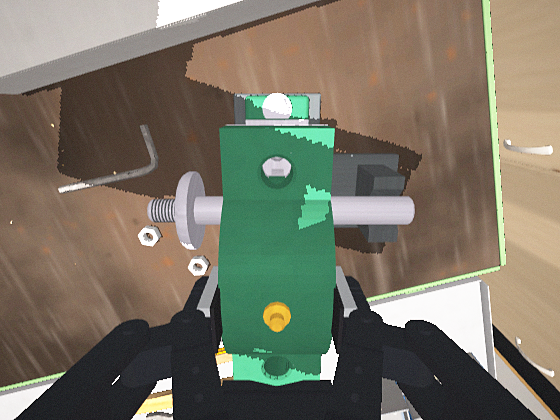

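The ear hole at (276,170) shows the stud just below it, and the shaft and keeper are under the cap. A small xy correction, then lowering.

```bash
python3 -m creep '[[-0.05,-0.11,-1,0],[-0.05,-0.11,-2.2,0],[-0.05,-0.11,-3.3,0],[-0.05,-0.11,-4,0],[-0.05,-0.11,-4,0],[-0.05,-0.11,-4,0]]'
python3 mcap.py wrist13
python3 - <<'E'
import cv2;a=cv2.imread('pics/wrist13.png')[90:240,180:380];cv2.imwrite('pics/c13.png',cv2.resize(a,None,fx=4,fy=4,interpolation=0))
from h import *
# same camera, stud tip through hole
C=cam("wrist"); im,d=ctrl.capture("wrist"); P=pts("wrist",d,C); v,u=np.indices(d.shape)
m=(abs(P[...,2]-.112)<.004)&(abs(P[...,0]-.4349)<.012)&(abs(P[...,1]+.193)<.012); q=P[m]; print("stud pts",m.sum(),q.min(0).round(4),q.max(0).round(4),"px",u[m].min(),u[m].max(),v[m].min(),v[m].max())
for n in ("scene","side"):
    im,_=ctrl.capture(n); cv2.imwrite(f"pics/{n}1.png",im[...,::-1])
E
```

```text
t: 18.5
position: [0.4207, -0.2476, 0.151]
orientation: [0.0, 0.801, 0.599, 0.0]
contact_force: [0.1, -0.8, -5.0]
gripper_width: 0.562
grip_force: 105.9
[ 0.4207 -0.2476  0.151 ] -16.4
ear pts 4407 slopes deg x,y [0.06 0.86] ear top z at y=.056: 0.1524 std 0.0008
ear(tool) 10488 c [-0.9 53.8] size [43.9 50.3] ang 89.88 z [-0.0002  0.0019  0.0134] med [-0.0011  0.0528  0.0019]
hole px 276.5 169.0 22.0 31.0 world [ 0.4361 -0.1919  0.1524] tool -0.9 57.9
stud pts 162 [ 0.4288 -0.1995  0.1082] [ 0.4398 -0.1925  0.1149] px 266 284 157 168
```

View pics/c13.png

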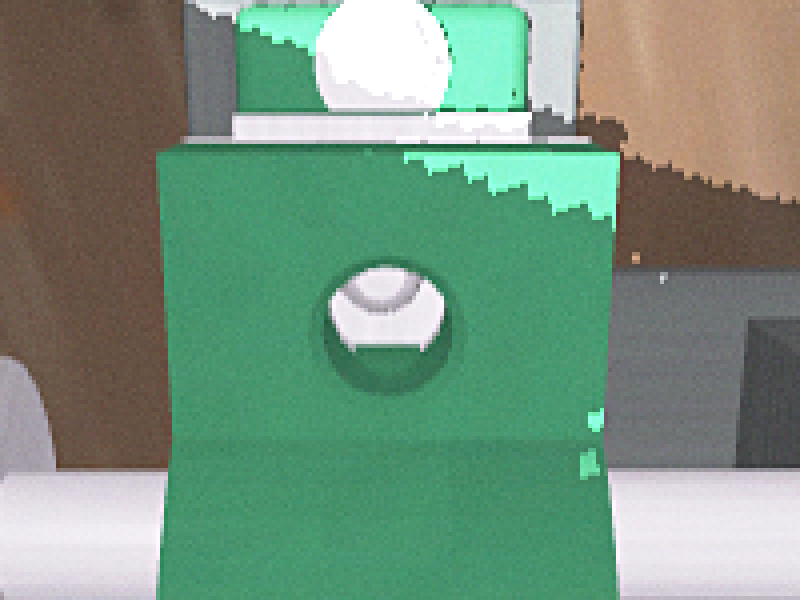

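The crop shows the stud tip (382,290) seen through the hole (388,325), about 1 mm off in x. Applying the last correction and the final height.

```bash
python3 -m creep '[[-0.08,0.11,0,0],[-0.08,0.11,-0.3,0],[-0.08,0.11,-0.5,0],[-0.08,0.11,-0.5,0],[-0.08,0.11,-0.5,0],[-0.08,0.11,-0.5,0]]'
cat > fin.py <<'E'
exec(open("mcap.py").read())
yw=yaw; cx=-.0009+0; cc=t[:2]+ (np.median(X[ear])*0+ (X[ear].min()+X[ear].max())/2)*ex+(np.percentile(Y[ear],99.9)-.076)*ey
dl=np.array([.4191,-.24645])-cc; h=np.radians(-16.4); print("cap centre",cc.round(4),"to go cm",(dl*100).round(3),"x' y' mm",(dl@[np.cos(h),np.sin(h)]*1e3).round(2),(dl@[-np.sin(h),np.cos(h)]*1e3).round(2),"underside",(c[2]+.056*c[1]-.024).round(4))
E
python3 fin.py w14; python3 fin.py w15
```

```text
t: 19.45
position: [0.4197, -0.2464, 0.1459]
orientation: [0.0, 0.801, 0.599, 0.0]
contact_force: [-0.6, -0.0, -5.2]
gripper_width: 0.568
grip_force: 105.9
[ 0.4197 -0.2464  0.1459] -16.4
ear pts 4406 slopes deg x,y [-0.07  0.82] ear top z at y=.056: 0.1473 std 0.0008
ear(tool) 10490 c [-0.9 53.5] size [44.3 50.2] ang 89.94 z [-0.0001  0.0019  0.0135] med [-0.0011  0.0528  0.0019]
hole px 276.5 169.0 22.0 31.0 world [ 0.4352 -0.1907  0.1473] tool -0.9 57.9
cap centre [ 0.4187 -0.2465] to go cm [0.036 0.003] x' y' mm 0.34 0.13 underside 0.1233
[ 0.4197 -0.2464  0.1458] -16.4
ear pts 4422 slopes deg x,y [-0.01  0.94] ear top z at y=.056: 0.1473 std 0.0008
ear(tool) 10468 c [-0.8 53.8] size [43.9 50.2] ang 89.81 z [-0.0001  0.0019  0.0134] med [-0.0007  0.0529  0.0019]
hole px 276.5 169.0 22.0 31.0 world [ 0.4352 -0.1906  0.1473] tool -0.9 57.9
cap centre [ 0.4188 -0.2465] to go cm [0.033 0.003] x' y' mm 0.3 0.12 underside 0.1233
```

```bash
python3 -m creep '[[0,0,0,0],[0,0,0,0],[0,0,0,0],[0,0,0,0]]' && python3 -c "
from workcell import ctrl
print(ctrl.close_job())"
```

```text
t: 20.05
position: [0.4197, -0.2464, 0.1458]
orientation: [0.0, 0.801, 0.599, -0.0]
contact_force: [-0.1, 0.6, -5.2]
gripper_width: 0.568
grip_force: 105.9
the job is handed in; nothing more can be done
None
```

Job handed in at 20 s: the keeper is seated with its shoulders on the joint face and released, and the cap is held within about 0.5 mm of the studs, its underside about 10 mm above their tips and level to about 1°; I viewed 12 pictures, two over the limit of 10.

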